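# Balance the tube photometer with the tuning tool

### The arm

A 6-joint arm with a two-finger parallel gripper is mounted at the origin on the work surface. World frame = base frame: x ahead of the robot, y to its left, z up, the work surface at z = 0. Lengths are in m, angles in rad, forces in N, time in s.
With the tool pointing down it reaches from about 0.25 to 0.775 m from the base axis. Payload 8.9 kg.
Tool frame: the origin (TCP) lies midway between the tips of the shut fingers; the grasp point (between the pads) lies 19 mm behind it (bot.grip_depth is the z of the grasp point in the tool frame, in m); z points along the fingers, y is the line along which they close (so a half turn about z gives the same grasp; the last joint's range is limited). The gripper opens to 85 mm and grips with 20 to 120 N. Pads are 22 mm wide; open, the fingers measure 114 mm over their backs; the gripper's body (76 mm by 85 mm) begins 54 mm behind the grasp point. The pads swing forward as they close: fully open they stand 13 mm farther back than shut.
Start: joints at [1.057, 0.291, -0.153, 1.127, 0, 1.431], TCP at [0.192, 0.489, 0.231] pointing down, gripper open.
Joint ranges: [-2.52, 2.52], [-0.91, 1.74], [-1.3, 1.37], [-1.96, 2.02], [-1.52, 1.47], [-3.14, 3.14]. Speed limits (rad/s): [2.22, 2.22, 2.79, 3.14, 3.14, 3.14].

### API

Orientations are given as a rotation vector (axis times angle).
In Python, from cell import bot, optics gives the robot as it stands.
- The arm moves only by the tool move_arm, never from a script. Its argument "series" is a list of rows, each a list of 7 numbers: the shift along the tool's x, y, z as a fraction of full scale, then the turn, a rotation vector about the tool's x, y, z as a fraction of full scale, then the opening, from 0 (shut) to 1 (fully open). A call has 1 to 12 rows; each row shifts and turns the commanded pose from where the row before left it, along the tool's axes as they then stand; what a row does not reach is not made up. Full scale, the value 1, is 100 mm for a shift and pi/2 rad for a turn. A row lasts 1/8 s, in which the tool goes at most 62.5 mm and 10.7 degrees, less where a joint would pass 70% of its speed; a pose out of reach is approached as far as the arm can. A call with a number of a shift or a turn outside -1 to 1 is refused whole. A call with a gripper value outside its range is refused whole. The fingers move at their own pace and stop on an object; "newtons" is the grip in N (left out, the last holds). Time passes only in rows, so rows that do not move let the fingers close. It gives the time, the measured TCP pose, the force, the opening and the grip force at its end, in the units of the state.
- bot.observe(): the state, without advancing time (a new reading comes with each control period).
- optics.capture(name): name is "scene" or "top" or "wrist"; returns a dict with "pixels" (400x640x3 uint8, red, green, blue), "intrinsics" (3x3 intrinsics, pixels), "extrinsics" (4x4, takes a point from camera to world coordinates); the wrist camera has in their place "T_tool_cam" (4x4, takes a point from camera to tool coordinates, whose origin is the TCP and whose axes are the flange's). Camera axes: x right, y down, z forward; pixel columns grow to the right and rows downward; lengths in m; the calibration is good to about 2 mm. A picture is of the moment at which its call begins: read the wrist's pose just before it. There is no depth.
- bot.job_done(): hands the job in; it is judged then, once.
The state is a dict: "time": time; "joints": joint angles; "joint_velocities": joint speeds; "tau": joint torques, N m; "position": TCP position; "orientation": TCP orientation; "ft_force": force on the tool from outside, world axes, zero at the start; "moment": the same for the moment, N m; "finger_gap": finger opening in m; "grip_force": force on a finger pad.
Only numpy, scipy, OpenCV 4.12 (cv2) and the standard library are available. Lean on these libraries where they do the work, as an engineer would, in place of code of your own. Each camera call takes 0.05 s, during which the arm holds its last target. There are 200 camera calls.

### The job

With its blank tube in the well, the photometer's meter reads low. Take the yellow plastic tuning tool out of the blue tool rack, feel its blade gently into the slot of the white balance trimmer and turn the trimmer with it until the red needle stands in the green band, never running the needle to an end of its scale nor bearing hard on the photometer with the tool. Then set the tool back upright and fully home in the rack hole it came from, and leave the other things on the bench where they are.

Things in the scene. Friction and masses are not known exactly. Their poses are not given: they have to be found in the camera images.
- photometer: Tube photometer, white case 200 x 250 x 75 mm high, fixed. Origin: centre of its underside; x from its front to its back, y to its left, z up. On its dark deck, (x, y) in mm: black meter x -22..70, y -20..105, top 100 mm above the bench; blank tube at (55, -70), top 125; knob at (-60, 75), top 93; black guide tube of the trimmer at (-55, -70), 27 mm across, top 94.
- trimmer (a point): Centre of the mouth of the trimmer's guide tube (bore 17 mm), 94 mm above the bench. In the tube, 3 to 12 mm below the mouth, is the top of the white trimmer screw, a 14 mm disc with a slot 3.4 mm wide, 4 mm deep right across. Its depth is not reported, nor the slot's direction (up to 60 degrees either way from the photometer's x at the start): feel or look. 20 N from the tool harms it.
- needle (a joint): Reading of the meter's red needle, rad: 0 in the middle of the green band (-0.08 to 0.08), negative is low (to the photometer's left). Starts at -0.70 to -0.29; scale ends at -0.9 and 0.9, where the screw has its stops. Turning the screw 1 rad clockwise seen from above raises it 0.6 rad. The screw needs about 0.025 N m and stays where it is left.
- tool_tip (a point): Blade end of the yellow plastic tuning tool, on the tool's axis. z points along the tool from blade to handle, x along the blade's width. Blade 10 mm wide (x), 2 mm thick (y), 10 mm long, square-ended; then a round shank of 8 mm; at 58 mm from the tip the handle begins with a flat shoulder; whole tool 128 mm, 21 to 42 g.
- tool_handle (a point): Middle of the tuning tool's handle, 93 mm from the blade end, same axes. The handle is 16 mm square (sides along x and y) and 70 mm long. At the start the tool stands upright, blade down, in one of the rack's holes, its shoulder resting on the rack's top, the handle 75 to 145 mm above the bench.
- tool_rack: Blue tool rack, 70 x 220 x 75 mm high, fixed. Origin: centre of its underside, z up. Its 18 mm thick top has three 14 mm holes at y = -70, 0 and 70 mm on its centre line. The tuning tool, a red screwdriver and a green tube brush stand in them in any order, reaching at most 145 mm above the bench.
- pipette: Black and green pipette, 220 mm long, 32 mm high, lying loose on the bench near the robot; origin at its middle underneath. To be left alone.
- tip_box: Blue pipette tip box with clear lid, 82 x 122 x 85 mm high, loose behind the rack; origin at the centre of its underside. To be left alone.
- reagent: Amber reagent bottle, 64 mm across, 145 mm high, loose to the left; origin at the centre of its underside. To be left alone.
- dropper: White dropper bottle, 42 mm across, 105 mm high, loose on the right; origin at the centre of its underside. To be left alone.
- timer: White bench timer, 70 x 60 x 28 mm, loose on the right; origin at the centre of its underside. To be left alone.
- driver: Red-handled steel screwdriver standing in the tool rack, handle 23 mm across, top 137 mm above the bench; origin at its tip. To be left alone.
- tube_brush: Green-handled tube brush standing in the tool rack, handle 12 mm across, top 139 mm above the bench; origin at its lower end. To be left alone.
- needle_tip (a point): Point near the free end of the red needle, 57 mm from its pivot; it points to the back of the photometer (x) when the needle stands in the middle of the green band.
- tuning_tool: The whole tuning tool; its pose is that of its blade end, with the same axes.

How it is judged:
By the outcome, as a careful person would: the job done as asked, in the order asked, and still so for the second after the job is handed in, with the robot touching nothing.
It also fails if it takes over 69 s, if anything falls off the work surface, if the arm or the gripper's body presses on something with over 40 N, if the wrist force passes 120 N, or if a joint passes its speed limit or range.

## Working session

There is one attempt and no reset: what is moved stays moved. The work goes in short steps, Python scripts to look and compute and a tool call to move; the robot and the scene stay as the last step left them, time stands still between calls to the robot, and variables do not carry over. Pictures are saved under pics/ and viewed, at most 10 in all, crops included, and the job is handed in when it is done.

Besides the shell and the picture viewer there is one more tool, called after ">>>" as a command line: name --pt "numbers of a row" for each row, then --argument value for the rest. move_arm: Moves the arm, as the interface text tells. Its arguments: {"type":"object","properties":{"series":{"type":"array","items":{"type":"array","items":{"type":"number","minimum":-1,"maximum":1}}},"newtons":{"type":"number"}},"required":["series"]}

```bash
mkdir -p pics; ls; cat > h.py <<'E'
from cell import bot, optics
import numpy as np, cv2
from scipy.spatial.transform import Rotation as R
def cap(n):
    s=bot.observe(); c=optics.capture(n); K=np.array(c["intrinsics"])
    if n=="wrist":
        T=np.eye(4); T[:3,:3]=R.from_rotvec(s["orientation"]).as_matrix(); T[:3,3]=s["position"]
        E=T@np.array(c["T_tool_cam"])
    else: E=np.array(c["extrinsics"])
    return c["pixels"],K,E
def save(px,f): cv2.imwrite("pics/"+f,cv2.cvtColor(np.ascontiguousarray(px),cv2.COLOR_RGB2BGR))
def at_z(K,E,uv,z):
    d=E[:3,:3]@np.linalg.inv(K)@[uv[0],uv[1],1]; o=E[:3,3]
    return o+d*(z-o[2])/d[2]
def proj(K,E,P):
    p=np.linalg.inv(E)@np.append(P,1); q=K@p[:3]; return q[:2]/q[2]
E
python3 - <<'E'
from h import *
s=bot.observe(); print(s)
p,K,E=cap("top"); save(p,"top.png"); np.savez("top.npz",p=p,K=K,E=E); print(K,E)
p,K,E=cap("scene"); save(p,"scene.png"); np.savez("scene.npz",p=p,K=K,E=E);print(K,E)
print(bot.grip_depth, optics.capture("wrist")["T_tool_cam"])
E
```

```text
pics
{'time': 0.0, 'joints': array([ 1.05674156e+00,  2.91294572e-01, -1.54101254e-01,  1.12670347e+00,
        1.78347972e-05,  1.43147371e+00]), 'joint_velocities': array([ 0.00035512,  0.00071402, -0.00021502,  0.00027857, -0.00052042,
        0.00053597]), 'tau': array([-2.19126807e-03, -5.37144828e+01,  3.31370580e+01,  1.60196732e-02,
       -4.99310845e-04, -2.64616932e-05]), 'position': array([0.1919523 , 0.48819179, 0.23073424]), 'orientation': array([-5.85108736e-01, -3.08618135e+00,  1.92918538e-03]), 'ft_force': array([0.17469093, 0.75300154, 0.51909483]), 'moment': array([-0.01234205, -0.01085027,  0.00889202]), 'grip_force': 0.0, 'finger_gap': 0.08529650865916327}
[[428.07163723   0.         319.73570938]
 [  0.         428.07163723 199.55558686]
 [  0.           0.           1.        ]] [[ 0.02108254 -0.99107137  0.13165512  0.39485264]
 [-0.99974045 -0.02203548 -0.00578524  0.02653667]
 [ 0.00863467 -0.13149899 -0.9912787   1.36397921]
 [ 0.          0.          0.          1.        ]]
[[447.07266957   0.         320.20162703]
 [  0.         447.07266957 195.83180248]
 [  0.           0.           1.        ]] [[ 0.82152948  0.45560411 -0.34280345  0.99336645]
 [ 0.5700439  -0.66876504  0.47728741 -0.55014663]
 [-0.01180086 -0.5875187  -0.80912454  1.10040738]
 [ 0.          0.          0.          1.        ]]
-0.0187 [[ 9.05873276e-04 -9.57852873e-01 -2.87257818e-01  7.19854754e-02]
 [ 9.99999369e-01  1.05846256e-03 -3.75894717e-04  3.96198047e-04]
 [ 6.64103478e-04 -2.87257296e-01  9.57853227e-01 -1.41951775e-01]
 [ 0.00000000e+00  0.00000000e+00  0.00000000e+00  1.00000000e+00]]
```

View pics/top.png

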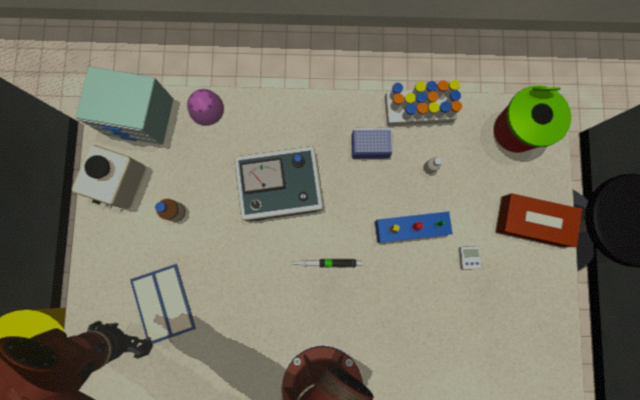

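View pics/scene.png

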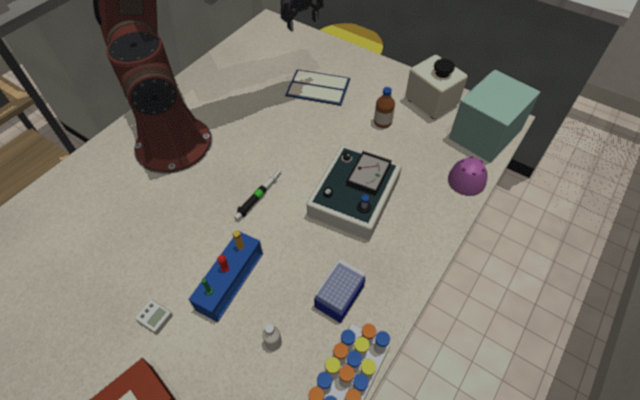

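The top view shows the yellow tool at (396,229), red at (418,226) and green at (440,224) in the rack. The photometer's trimmer guide is at (303,197) and its knob at (256,205).

```bash
python3 - <<'E'
from h import *
t=np.load("top.npz");K,E=t["K"],t["E"]
for n,uv,z in [("tool",(396,229),.145),("red",(418,226),.137),("green",(440,224),.139),("trim",(303,197),.094),("knob",(256,205),.093),("tube",(297,160),.125),("FL",(244,219),.075),("FR",(322,211),.075),("BL",(237,155),.075),("BR",(315,148),.075)]:
    print(n,at_z(K,E,uv,z).round(4))
p=t["p"]; h=cv2.cvtColor(p,cv2.COLOR_RGB2HSV)
m=cv2.inRange(h[220:240,385:406],(18,120,80),(35,255,255)); v,u=np.nonzero(m); print(u.mean()+385,v.mean()+220,len(u))
s=np.load("scene.npz"); print(at_z(s["K"],s["E"],(238,234),.145),at_z(s["K"],s["E"],(328,193),.094))
E
```

```text
tool [ 0.4769 -0.1998  0.145 ]
red [ 0.4874 -0.2646  0.137 ]
green [ 0.4944 -0.3274  0.139 ]
trim [0.5701 0.0694 0.094 ]
knob [0.543  0.2091 0.093 ]
tube [0.6758 0.089  0.125 ]
FL [0.5018 0.246  0.075 ]
FR [0.5313 0.0114 0.075 ]
BL [0.6986 0.2763 0.075 ]
BR [0.7262 0.037  0.075 ]
395.0 227.75 36
[ 0.48623313 -0.19859804  0.145     ] [0.57941583 0.06381851 0.094     ]
```

>>> move_arm --pt "-0.485 -0.21 0.033 0 0 0 1" --pt "-0.485 -0.21 0.033 0 0 0 1" --pt "-0.485 -0.21 0.033 0 0 0 1" --pt "-0.485 -0.21 0.033 0 0 0 1" --pt "-0.485 -0.21 0.033 0 0 0 1" --pt "-0.485 -0.21 0.033 0 0 0 1" --pt "-0.485 -0.21 0.033 0 0 0 1" --pt "-0.485 -0.21 0.033 0 0 0 1" --pt "-0.485 -0.21 0.033 0 0 0 1" --pt "-0.485 -0.21 0.033 0 0 0 1" --pt "-0.485 -0.21 0.033 0 0 0 1" --pt "-0.485 -0.21 0.033 0 0 0 1"

```text
time: 1.65
position: [0.6425, 0.0396, 0.1913]
orientation: [-0.585, -3.086, -0.0]
ft_force: [0.7, -0.1, 0.2]
finger_gap: 0.0853
grip_force: 0.0
```

>>> move_arm --pt "0 0 0 0 0 0 1" --pt "0 0 0 0 0 0 1"

```text
time: 1.9
position: [0.641, 0.041, 0.1912]
orientation: [-0.586, -3.085, -0.0]
ft_force: [-0.7, 0.5, 0.3]
finger_gap: 0.0853
grip_force: 0.0
```

```bash
python3 - <<'E'
from h import *
s=bot.observe(); print(s["time"],s["position"],s["orientation"],s["joints"])
p,K,E=cap("wrist"); save(p,"w1.png"); np.savez("w1.npz",p=p,K=K,E=E); print(E)
E
```

```text
1.9 [0.6410015  0.04103559 0.19116583] [-5.85750934e-01 -3.08510173e+00 -1.28790771e-04] [-4.99475164e-02  5.39499205e-01  1.24384412e-01  1.15703385e+00
  2.70187475e-04  3.25314402e-01]
[[ 3.65674047e-01  8.91968257e-01  2.65847927e-01  5.74361058e-01]
 [ 9.30742598e-01 -3.50181959e-01 -1.05312920e-01  6.77399346e-02]
 [-8.40633632e-04  2.85946192e-01 -9.58245307e-01  3.33217277e-01]
 [ 0.00000000e+00  0.00000000e+00  0.00000000e+00  1.00000000e+00]]
```

View pics/w1.png

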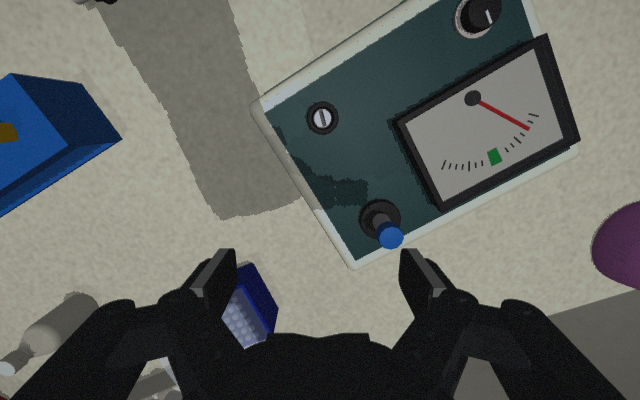

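The wrist view shows the trimmer mouth at (322,118) with a near-vertical slot. The needle pivot is at (473,98) with its tip at (529,129), and the green band is at (494,156).

```bash
python3 - <<'E'
from h import *
t=np.load("w1.npz");p,K,E=t["p"],t["K"],t["E"]; print(K[0,0])
c=p[98:139,302:343]; save(cv2.resize(c,None,fx=12,fy=12,interpolation=cv2.INTER_CUBIC),"w1c.png")
g=cv2.cvtColor(p,cv2.COLOR_RGB2GRAY).astype(float)[98:139,302:343]
# white disc
m=(g>110).astype(np.uint8); n,l,st,ce=cv2.connectedComponentsWithStats(m); print([(s.tolist(),(q+[302,98]).round(1).tolist()) for s,q in zip(st,ce)])
# needle
h=cv2.cvtColor(p,cv2.COLOR_RGB2HSV); r=(cv2.inRange(h,(0,130,80),(8,255,255))|cv2.inRange(h,(172,130,80),(180,255,255)))
r[:60]=0;r[200:]=0;r[:,:440]=0;r[:,570:]=0
ptN=[at_z(K,E,(u,v),.1)[:2] for v,u in zip(*np.nonzero(r))]; ptN=np.array(ptN); 
gr=cv2.inRange(h,(45,120,60),(75,255,255)); gr[:, :440]=0; gr[200:]=0; gr[:130]=0; gr[:,570:]=0
v,u=np.nonzero(gr); gc=at_z(K,E,(u.mean(),v.mean()),.1)[:2]; piv=at_z(K,E,(473,98),.1)[:2]
vx,vy,_,_=cv2.fitLine(ptN.astype(np.float32),cv2.DIST_L2,0,.01,.01).ravel()
a=gc-piv; ang=lambda q:np.arctan2(q[1],q[0]); d=np.array([vx,vy]); d*=np.sign(d@a)
print("piv",piv,"green dir",ang(a),"needle dir",ang(d),len(ptN))
for n,uv,z in [("trim",(322,118),.094),("c1",(254,102),.075),("c2",(353,268),.075)]: print(n,at_z(K,E,uv,z))
E
```

```text
276.87488929719456
[([0, 0, 41, 41, 1501], [322.0, 118.0]), ([12, 11, 17, 18, 180], [322.1, 118.0])]
piv [0.60514192 0.1875809 ] green dir 0.12240534053318856 needle dir 0.75332093 210
trim [0.57562813 0.07099907 0.094     ]
c1 [0.54127118 0.02044505 0.075     ]
c2 [0.72825537 0.04702896 0.075     ]
```

View pics/w1c.png

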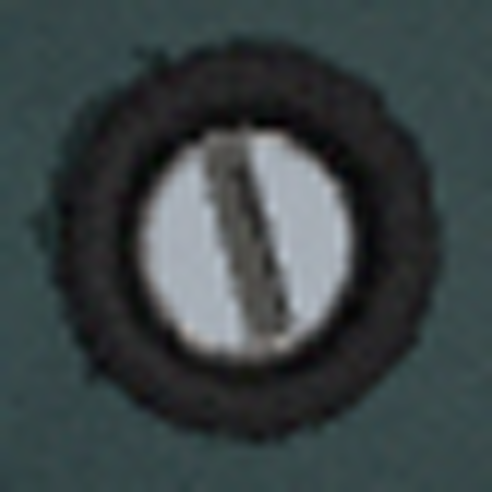

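>>> move_arm --pt "-0.018 -0.47 0 0 0 0 1" --pt "-0.018 -0.47 0 0 0 0 1" --pt "-0.018 -0.47 0 0 0 0 1" --pt "-0.018 -0.47 0 0 0 0 1" --pt "-0.018 -0.47 0 0 0 0 1" --pt "-0.018 -0.47 0 0 0 0 1" --pt "0 0 0 0 0 0 0.6" --pt "0 0 0 0 0 0 0.6" --pt "0 0 0 0 0 0 0.6"

```text
time: 3.08
position: [0.5487, -0.2239, 0.1919]
orientation: [0.582, 3.087, 0.0]
ft_force: [0.0, 0.0, -0.5]
finger_gap: 0.0514
grip_force: 0.0
```

```bash
python3 - <<'E'
from h import *
t=np.load("w1.npz");K,E=t["K"],t["E"]
print("mouth",at_z(K,E,(322.1,117.7),.094))
f=lambda x,y:(302+x/12-.46,98+y/12-.46)
a=at_z(K,E,f(225,135),.088)-at_z(K,E,f(270,345),.088); print("slot ang",np.arctan2(a[1],a[0]))
s=bot.observe(); print(s["time"],s["position"],s["orientation"],s["joints"],s["finger_gap"])
p,K,E=cap("wrist"); np.savez("w2.npz",p=p,K=K,E=E)
uv=proj(K,E,[.481,-.199,.145]); print(uv); u,v=uv.astype(int)
u=min(max(u,100),540);v=min(max(v,75),325); print(u-100,v-75)
save(cv2.resize(p[v-75:v+75,u-100:u+100],None,fx=4,fy=4,interpolation=cv2.INTER_CUBIC),"w2c.png")
E
```

```text
mouth [0.57543655 0.07116208 0.094     ]
slot ang 2.9918869626863622
3.075 [ 0.54867636 -0.22385715  0.19188623] [5.82326737e-01 3.08706560e+00 3.94463268e-04] [-5.10857920e-01  4.41889305e-01 -3.40413087e-02  1.09486644e+00
  2.64706454e-04 -1.37970743e-01] 0.05142759014358295
[314.7995773  117.44423935]
214 42
```

View pics/w2c.png

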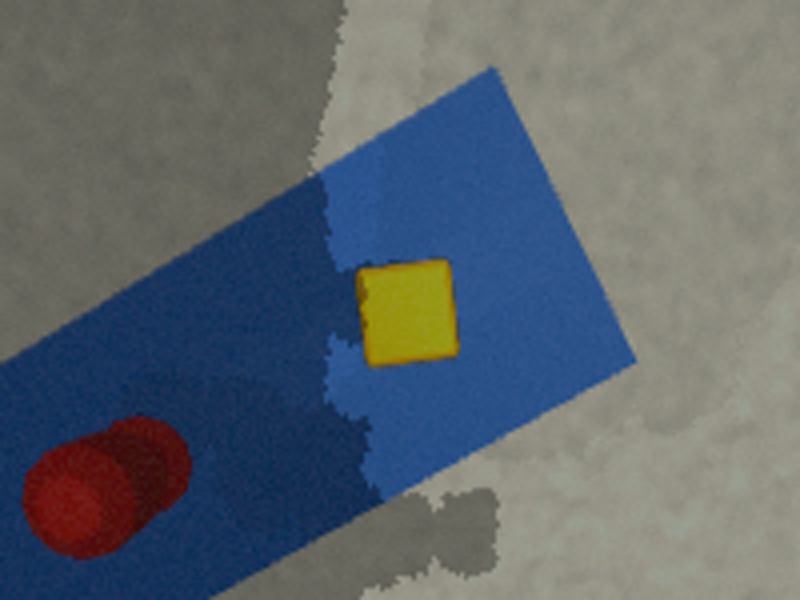

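The crop shows the square yellow handle top centred at about (408,313) in crop pixels, slightly rotated. The red driver is to its lower left, well clear.

```bash
python3 - <<'E'
from h import *
t=np.load("w2.npz");p,K,E=t["p"],t["K"],t["E"]
h=cv2.cvtColor(p,cv2.COLOR_RGB2HSV); m=cv2.inRange(h,(18,120,60),(36,255,255)); m[:80]=0;m[170:]=0;m[:,:280]=0;m[:,350:]=0
cs,_=cv2.findContours(m,cv2.RETR_EXTERNAL,cv2.CHAIN_APPROX_NONE); c=max(cs,key=cv2.contourArea)
P=np.array([at_z(K,E,q[0],.145)[:2] for q in c]).astype(np.float32)*1000
(r)=cv2.minAreaRect(P); print(r, [ (np.arctan2(*(b-a)[::-1])) for a,b in zip(cv2.boxPoints(r),np.roll(cv2.boxPoints(r),-1,0))])
M=at_z(K,E,(214+408/4-.4,42+313/4-.4),.145); print(M)
f=lambda x,y:at_z(K,E,(214+x/4-.4,42+y/4-.4),.075)
A,B,C=f(494,68),f(635,360),f(205,600); print("rack corner",A,B,C)
d=A-B; print("rack yaw",np.arctan2(d[1],d[0]),np.linalg.norm(d))
mid=(A+B)/2; e=np.array([d[1],-d[0],0])/np.linalg.norm(d); print("hole +70 from edge 40mm:",mid+.04*e)
E
```

```text
((482.58831787109375, -199.21249389648438), (15.519413948059082, 15.422021865844727), 76.0694808959961) [np.float32(-0.24313283), np.float32(1.3276639), np.float32(2.89846), np.float32(-1.8139288)]
[ 0.48259428 -0.19906405  0.145     ]
rack corner [ 0.44321559 -0.16460706  0.075     ] [ 0.51116567 -0.15545447  0.075     ] [ 0.52705014 -0.26974183  0.075     ]
rack yaw -3.0077026923920203 0.06856371487563614
hole +70 from edge 40mm: [ 0.47185101 -0.12038876  0.075     ]
```

>>> move_arm --pt "0 0 0 0 0 -0.0834 0.6" --pt "0.351 0.04 0 0 0 0 0.6" --pt "0.351 0.04 0 0 0 0 0.6" --pt "0 0 0.2 0 0 0 0.6" --pt "0 0 0 0 0 0 0.6" --pt "0 0 0 0 0 0 0.6"

```text
time: 3.88
position: [0.4828, -0.2005, 0.1722]
orientation: [0.381, 3.118, -0.0]
ft_force: [-0.1, -0.3, 0.1]
finger_gap: 0.0515
grip_force: 0.0
```

```bash
cat >> h.py <<'E'
def goto(xy,z,th):
    "rows: turn (fraction) and shift in tool axes after the turn"
    s=bot.observe(); r=R.from_rotvec(s["orientation"]).as_matrix(); t0=np.arctan2(r[1,0],r[0,0])
    turn=(th-t0+np.pi)%(2*np.pi)-np.pi; x=np.array([np.cos(th),np.sin(th)]); y=np.array([x[1],-x[0]])
    d=np.array(xy)-s["position"][:2]
    print("t",s["time"],"pos",s["position"].round(4),"th",round(t0,4),"tilt",r[2,:2].round(4),"q6",round(s["joints"][5],3),"| turn z",round(-turn/(np.pi/2),4),"shift",(np.array([d@x,d@y,s["position"][2]-z])*10).round(4))
E
python3 -c "
from h import *
goto((.4825,-.1992),.093,2.898)"
```

```text
t 3.875 pos [ 0.4828 -0.2005  0.1722] th 2.8986 tilt [-0.0005 -0.0001] q6 -0.291 | turn z 0.0004 shift [0.0058 0.0118 0.792 ]
```

>>> move_arm --pt "0.006 0.012 0.25 0 0 0 0.6" --pt "0 0 0.27 0 0 0 0.6" --pt "0 0 0.27 0 0 0 0.6" --pt "0 0 0 0 0 0 0.6" --pt "0 0 0 0 0 0 0" --pt "0 0 0 0 0 0 0" --pt "0 0 0 0 0 0 0" --pt "0 0 0 0 0 0 0" --pt "0 0 0 0 0 0 0" --newtons 50

```text
time: 5.0
position: [0.4828, -0.1999, 0.094]
orientation: [0.382, 3.116, -0.001]
ft_force: [0.2, -0.1, 6.6]
finger_gap: 0.0155
grip_force: 50.0
```

```bash
python3 -c "
from h import *
goto((.4825,-.1992),.093,2.898); s=bot.observe(); print(s['finger_gap'],s['grip_force'],s['ft_force'],s['moment'])"
```

```text
t 5.0 pos [ 0.4828 -0.1999  0.094 ] th 2.8978 tilt [-0.0024 -0.0006] q6 -0.289 | turn z -0.0001 shift [0.0043 0.0059 0.01  ]
0.015458861677511064 49.981058835983276 [ 0.15184009 -0.12734348  6.64327745] [0.13935612 0.08668574 0.00669553]
```

>>> move_arm --pt "0 0 -0.1 0 0 0 0" --pt "0 0 -0.25 0 0 0 0" --pt "0 0 -0.3 0 0 0 0" --pt "0 0 -0.3 0 0 0 0" --pt "0 0 -0.25 0 0 0 0" --pt "0 0 0 0 0 0 0" --pt "0 0 0 0 0 0 0"

```text
time: 5.88
position: [0.4816, -0.1992, 0.2124]
orientation: [-0.382, -3.118, -0.0]
ft_force: [0.7, 0.3, 0.4]
finger_gap: 0.0154
grip_force: 49.0
```

```bash
python3 - <<'E'
from h import *
goto((.4825,-.1992),.214,2.898); s=bot.observe(); print(s['finger_gap'],s['grip_force'],s['ft_force'])
p,K,E=cap("wrist"); np.savez("w3.npz",p=p,K=K,E=E)
r=R.from_rotvec(s["orientation"]).as_matrix(); tip=s["position"]+r[:,2]*.077
uv=proj(K,E,tip);print(uv); u,v=uv.astype(int); v=min(v,340);print(u-75,v-50)
save(cv2.resize(p[v-50:v+60,u-75:u+75],None,fx=5,fy=5,interpolation=cv2.INTER_CUBIC),"w3c.png")
E
```

```text
t 5.875 pos [ 0.4816 -0.1992  0.2124] th 2.8978 tilt [0.0005 0.0001] q6 -0.289 | turn z -0.0001 shift [-0.0091  0.0021 -0.0163]
0.015412576309671076 48.981361985206604 [0.68940598 0.27139527 0.35040578]
[317.34744051 207.89084172]
242 157
```

View pics/w3c.png

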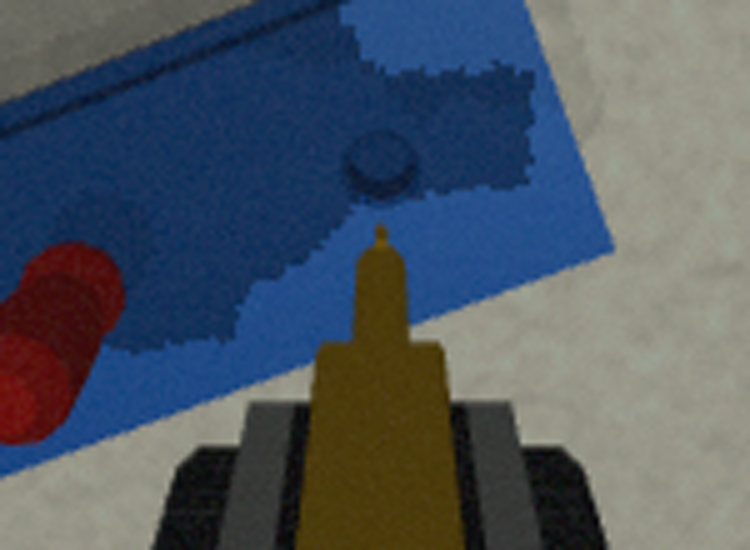

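The crop shows the blade edge-on at crop (380,228), so its width lies along the gripper x axis. The tool hangs straight, and the empty rack hole is at crop (380,165).

>>> move_arm --pt "0 0 0 0 0 -0.06 0" --pt "-0.075 0.402 0 0 0 0 0" --pt "-0.075 0.402 0 0 0 0 0" --pt "-0.075 0.402 0 0 0 0 0" --pt "-0.075 0.402 0 0 0 0 0" --pt "-0.075 0.402 0 0 0 0 0" --pt "-0.075 0.402 0 0 0 0 0" --pt "-0.075 0.402 0 0 0 0 0" --pt "0 0 0.27 0 0 0 0" --pt "0 0 0 0 0 0 0" --pt "0 0 0 0 0 0 0"

```text
time: 7.3
position: [0.5755, 0.0707, 0.1859]
orientation: [-0.235, -3.132, 0.0]
ft_force: [0.3, -0.5, -0.8]
finger_gap: 0.0156
grip_force: 49.0
```

```bash
python3 - <<'E'
from h import *
t=np.load("w3.npz"); print("hole",at_z(t["K"],t["E"],(317.9,189.6),.075))
goto((.5754,.0712),.185,2.992); s=bot.observe(); print(s['finger_gap'],s['grip_force'],s['ft_force'])
p,K,E=cap("wrist"); np.savez("w4.npz",p=p,K=K,E=E)
r=R.from_rotvec(s["orientation"]).as_matrix(); tip=s["position"]+r[:,2]*.077
uv=proj(K,E,tip);print(uv,proj(K,E,[.5754,.0712,.094])); u,v=uv.astype(int); print(u-40,v-35)
save(cv2.resize(p[v-35:v+25,u-40:u+40],None,fx=10,fy=10,interpolation=cv2.INTER_CUBIC),"w4c.png")
E
```

```text
hole [ 0.4814349  -0.19861347  0.075     ]
t 7.3 pos [0.5755 0.0707 0.1859] th 2.9915 tilt [ 0.0007 -0.0002] q6 0.146 | turn z -0.0003 shift [0.0016 0.0052 0.0086]
0.015570829855319266 49.04586911201477 [ 0.29101098 -0.49541684 -0.83613561]
[317.48632454 207.88842203] [318.10213463 202.53299897]
277 172
```

View pics/w4c.png

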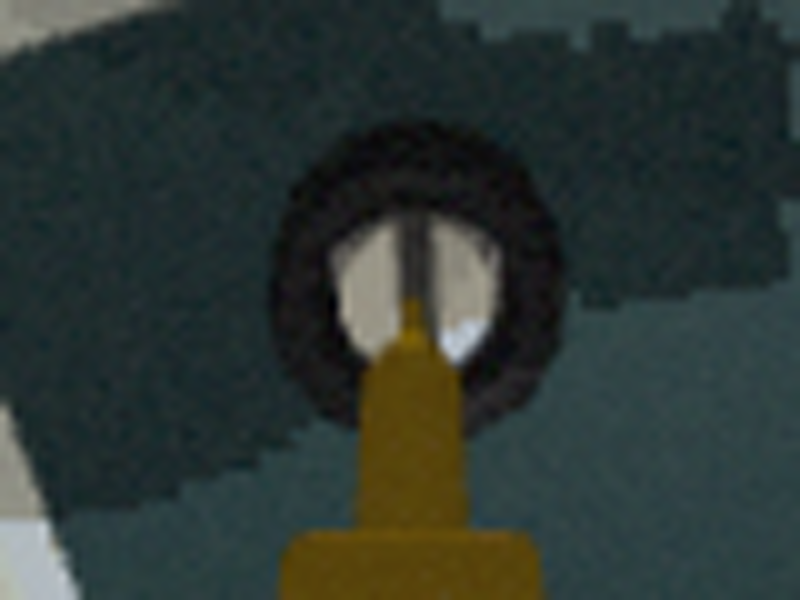

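The blade, slot and mouth line up to about 0.4 mm: blade at crop (413,300), slot at (416,250). I'll lower to just inside the mouth and then feel.

>>> move_arm --pt "0.0 0.005 0.08 0 0 0 0" --pt "0 0 0.08 0 0 0 0" --pt "0 0 0 0 0 0 0" --pt "0 0 0 0 0 0 0"

```text
time: 7.85
position: [0.5758, 0.0715, 0.1697]
orientation: [-0.235, -3.133, 0.0]
ft_force: [-1.1, 0.6, -0.4]
finger_gap: 0.0155
grip_force: 49.0
```

>>> move_arm --pt "0 0 0.01 0 0 0 0" --pt "0 0 0.01 0 0 0 0" --pt "0 0 0.0 0 0 0 0"

```text
time: 8.22
position: [0.5758, 0.0716, 0.1677]
orientation: [-0.235, -3.133, 0.0]
ft_force: [-0.5, 0.3, -0.3]
finger_gap: 0.0154
grip_force: 49.0
```

>>> move_arm --pt "0 0 0.01 0 0 0 0" --pt "0 0 0.01 0 0 0 0" --pt "0 0 0.0 0 0 0 0"

```text
time: 8.6
position: [0.5757, 0.0716, 0.1656]
orientation: [-0.235, -3.133, -0.0]
ft_force: [-0.9, -0.2, -0.3]
finger_gap: 0.016
grip_force: 49.0
```

>>> move_arm --pt "0 0 0.01 0 0 0 0" --pt "0 0 0.01 0 0 0 0" --pt "0 0 0.0 0 0 0 0"

```text
time: 8.98
position: [0.5757, 0.0716, 0.1636]
orientation: [-0.235, -3.133, -0.0]
ft_force: [-0.1, 0.4, -0.4]
finger_gap: 0.0154
grip_force: 49.0
```

>>> move_arm --pt "0 0 0.01 0 0 0 0" --pt "0 0 0.005 0 0 0 0" --pt "0 0 0.0 0 0 0 0"

```text
time: 9.35
position: [0.5761, 0.0716, 0.1631]
orientation: [0.235, 3.132, 0.0]
ft_force: [-2.1, -0.1, 7.9]
finger_gap: 0.0151
grip_force: 50.4
```

>>> move_arm --pt "0 0 -0.006 0 0 0 0" --pt "0 0 0 0 0 0.065 0" --pt "0 0 0 0 0 0.065 0" --pt "0 0 0 0 0 0.065 0" --pt "0 0 0 0 0 0 0"

```text
time: 9.98
position: [0.5758, 0.071, 0.1632]
orientation: [0.712, 3.059, -0.002]
ft_force: [-2.0, -1.9, 5.4]
finger_gap: 0.0155
grip_force: 49.8
```

```bash
cat >> h.py <<'E'
def needle():
    "needle direction minus green-band direction, wrist picture (reading = minus)"
    p,K,E=cap("wrist"); h=cv2.cvtColor(p,cv2.COLOR_RGB2HSV)
    def pts(m):
        return np.array([at_z(K,E,(u,v),.1)[:2] for v,u in zip(*np.nonzero(m))])
    red=pts(cv2.inRange(h,(0,130,60),(8,255,255))|cv2.inRange(h,(172,130,60),(180,255,255)))
    gr=pts(cv2.inRange(h,(45,110,50),(75,255,255)))
    piv=np.array([.6051,.1876]); box=lambda q,r0,r1:q[(np.hypot(*(q-piv).T)>r0)&(np.hypot(*(q-piv).T)<r1)]
    red,gr=box(red,.010,.065),box(gr,.03,.08)
    vx,vy,_,_=cv2.fitLine(red.astype(np.float32),cv2.DIST_L2,0,.01,.01).ravel()
    an=np.arctan2(vy,vx)
    if abs(an-.12)>np.pi/2: an-=np.pi*np.sign(an)
    return an, (np.arctan2(*(gr.mean(0)-piv)[::-1]) if len(gr) else None), len(red),len(gr)
E
python3 - <<'E'
from h import *
goto((.5754,.0712),.185,2.992); s=bot.observe(); print(s['ft_force'],s['moment'])
print(needle())
E
```

```text
t 9.975 pos [0.5758 0.071  0.1632] th 2.684 tilt [-0.0008 -0.0009] q6 0.455 | turn z -0.1961 shift [ 0.0043  0.0011 -0.2176]
[-2.040347   -1.8865494   5.42727447] [-0.64822503  0.55265346  0.03419749]
(np.float32(0.6732636), np.float64(0.15357275356932149), 182, 158)
```

>>> move_arm --pt "0 0 -0.002 0 0 0.076 0" --pt "0 0 0 0 0 0.076 0" --pt "0 0 0 0 0 0.076 0" --pt "0 0 0 0 0 0.076 0" --pt "0 0 0 0 0 0.076 0" --pt "0 0 0 0 0 0 0"

```text
time: 10.78
position: [0.5753, 0.0708, 0.1632]
orientation: [1.581, 2.715, -0.003]
ft_force: [-1.8, -2.8, 4.7]
finger_gap: 0.0156
grip_force: 49.8
```

```bash
python3 - <<'E'
from h import *
goto((.5754,.0712),.185,2.992); s=bot.observe(); print(s['ft_force'],s['moment'])
print(needle()); p,K,E=cap("wrist"); save(p,"w5.png")
E
```

```text
t 10.775 pos [0.5753 0.0708 0.1632] th 2.0867 tilt [-0.001  -0.0014] q6 1.052 | turn z -0.5763 shift [-1.000e-04  4.000e-03 -2.176e-01]
[-1.75703003 -2.81747867  4.66807626] [-0.84921743  0.85583748  0.01654905]
(np.float32(0.31627885), np.float64(0.17802308216931245), 252, 221)
```

View pics/w5.png

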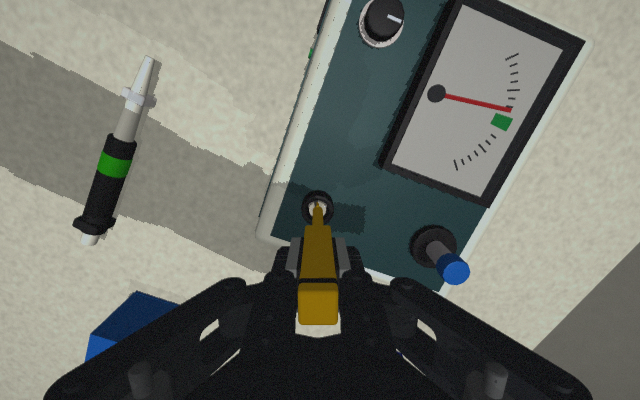

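The needle tip at (511,109) is now just short of the green band at (502,122), with the pivot at (437,94). About 0.31 rad of turn is left.

>>> move_arm --pt "0 0 0 0 0 0.067 0" --pt "0 0 0 0 0 0.067 0" --pt "0 0 0 0 0 0.066 0" --pt "0 0 0 0 0 0 0" --pt "0 0 0 0 0 0 0"

```text
time: 11.5
position: [0.5751, 0.0708, 0.1632]
orientation: [1.984, 2.436, -0.003]
ft_force: [-4.4, -2.7, 5.7]
finger_gap: 0.0153
grip_force: 49.9
```

```bash
cat > n2.py <<'E'
from h import *
s=bot.observe(); print(s['time'],s['position'],s['ft_force'],s['moment'],s['joints'][5])
p,K,E=cap("wrist"); np.savez("w6.npz",p=p,K=K,E=E); h=cv2.cvtColor(p,cv2.COLOR_RGB2HSV)
W=lambda uv:at_z(K,E,uv,.1)[:2]
n,l,st,ce=cv2.connectedComponentsWithStats(cv2.inRange(h,(0,130,60),(8,255,255))|cv2.inRange(h,(172,130,60),(180,255,255)))
pr=proj(K,E,[.635,.19,.1]); c=min([i for i in range(1,n) if st[i,4]>60],key=lambda i:np.linalg.norm(ce[i]-pr))
q=np.array([W((u,v)) for v,u in zip(*np.nonzero(l==c))]); vx,vy,x0,y0=cv2.fitLine(q.astype(np.float32),cv2.DIST_L2,0,1e-4,1e-4).ravel()
d=np.array([vx,vy])*np.sign(vx); t=(q-[x0,y0])@d; a,b=np.array([x0,y0])+d*t.min(),np.array([x0,y0])+d*t.max()
piv=b-d*.060   # needle end about 60 mm from pivot
n,l,st,ce=cv2.connectedComponentsWithStats(cv2.inRange(h,(45,110,50),(75,255,255))); pr=proj(K,E,np.append(b,.1))
c=min([i for i in range(1,n) if st[i,4]>15],key=lambda i:np.linalg.norm(ce[i]-pr)); g=W(ce[c])
print("len",t.max()-t.min(),"needle",np.arctan2(vy,vx),"green",np.arctan2(*(g-piv)[::-1]),"green area",st[c,4],"dist",np.linalg.norm(g-piv))
for L in(.055,.065): print(np.arctan2(*(g-(b-d*L))[::-1])-np.arctan2(d[1],d[0]))
u,v=[int(round(z)) for z in proj(K,E,np.append(piv,.1))]; v0=max(v-40,0);print(u-20,v0)
save(cv2.resize(p[v0:v0+110,u-30:u+120],None,fx=5,fy=5,interpolation=cv2.INTER_CUBIC),"n.png")
E
python3 n2.py
```

```text
11.5 [0.57505178 0.07080394 0.16320225] [-4.35590362 -2.70323872  5.65652814] [-0.9239949   1.07717481  0.06745122] 1.36456684715609
len 0.04886956072491706 needle 0.1269966 green 0.15899717515331394 green area 190 dist 0.058410892639493395
0.03499559881644912
0.029477634331847608
367 19
```

>>> move_arm --pt "0 0 -0.005 0 0 -0.03 0" --pt "0 0 0 0 0 0 0" --pt "0 0 -0.05 0 0 0 0" --pt "0 0 -0.1 0 0 0 0" --pt "0 0 -0.35 0 0 0 0" --pt "0 0 0 0 0 0 0"

```text
time: 12.3
position: [0.578, 0.0718, 0.2168]
orientation: [1.923, 2.478, 0.007]
ft_force: [-0.2, -0.2, -0.7]
finger_gap: 0.0156
grip_force: 49.2
```

```bash
python3 n2.py
```

```text
12.3 [0.57803191 0.07184224 0.21683344] [-0.18923376 -0.15822632 -0.67889684] [-0.00604064 -0.01493107 -0.01461654] 1.317803700780435
len 0.048692633799958245 needle 0.12735793 green 0.1605972513838764 green area 109 dist 0.05915359780883743
0.036307570345645024
0.030649092367932368
353 35
```

View pics/n.png

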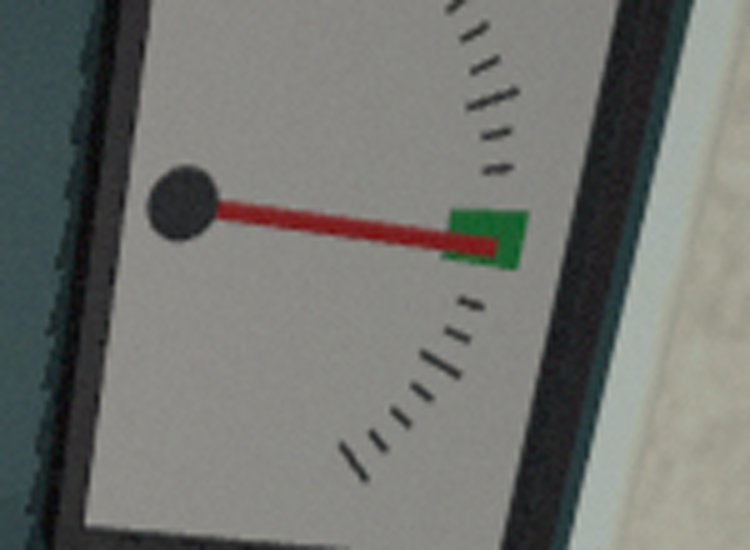

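The needle at crop (495,247) lies inside the green block (445–528, 210–268). Now I'll return the tool.

```bash
python3 -c "
from h import *
goto((.4826,-.1995),.21,2.898)"
```

```text
t 12.35 pos [0.5771 0.0718 0.2152] th 1.8217 tilt [-0.0005  0.0037] q6 1.318 | turn z -0.6852 shift [ 0.2629 -2.8611  0.052 ]
```

>>> move_arm --pt "0 0 0 0 0 -0.098 0" --pt "0 0 0 0 0 -0.098 0" --pt "0 0 0 0 0 -0.098 0" --pt "0 0 0 0 0 -0.098 0" --pt "0 0 0 0 0 -0.098 0" --pt "0 0 0 0 0 -0.098 0" --pt "0 0 0 0 0 -0.097 0"

```text
time: 13.22
position: [0.5756, 0.0717, 0.2128]
orientation: [-0.374, -3.118, -0.0]
ft_force: [0.7, -0.3, -1.1]
finger_gap: 0.0156
grip_force: 49.2
```

>>> move_arm --pt "0.0376 -0.409 0 0 0 0 0" --pt "0.0376 -0.409 0 0 0 0 0" --pt "0.0376 -0.409 0 0 0 0 0" --pt "0.0376 -0.409 0 0 0 0 0" --pt "0.0376 -0.409 0 0 0 0 0" --pt "0.0376 -0.409 0 0 0 0 0" --pt "0.0376 -0.409 0 0 0 0 0" --pt "0 0 0 0 0 0 0" --pt "0 0 0 0 0 0 0"

```text
time: 14.35
position: [0.481, -0.1995, 0.2131]
orientation: [-0.383, -3.118, -0.001]
ft_force: [-0.7, 0.0, -0.2]
finger_gap: 0.0154
grip_force: 49.2
```

```bash
python3 -c "
from h import *
goto((.4826,-.1995),.17,2.898)"
```

```text
t 14.35 pos [ 0.481  -0.1995  0.2131] th 2.8972 tilt [0.0006 0.0007] q6 -0.29 | turn z -0.0005 shift [-0.0154  0.0041  0.431 ]
```

>>> move_arm --pt "-0.013 0.003 0.25 0 0 0 0" --pt "0 0 0.25 0 0 0 0" --pt "0 0 0 0 0 0 0" --pt "0 0 0.1 0 0 0 0" --pt "0 0 0.1 0 0 0 0"

```text
time: 14.98
position: [0.4831, -0.1999, 0.1437]
orientation: [0.381, 3.117, -0.001]
ft_force: [0.1, -0.5, -0.5]
finger_gap: 0.0151
grip_force: 49.2
```

>>> move_arm --pt "0 0 0.1 0 0 0 0" --pt "0 0 0.1 0 0 0 0" --pt "0 0 0.1 0 0 0 0" --pt "0 0 0.1 0 0 0 0" --pt "0 0 0 0 0 0 0"

```text
time: 15.6
position: [0.4819, -0.1996, 0.1026]
orientation: [-0.382, -3.117, -0.001]
ft_force: [0.1, 0.8, -0.4]
finger_gap: 0.0156
grip_force: 49.2
```

Last few millimetres, feeling for the shoulder on the rack top.

>>> move_arm --pt "0 0 0.03 0 0 0 0" --pt "0 0 0.03 0 0 0 0" --pt "0 0 0.015 0 0 0 0" --pt "0 0 0 0 0 0 0"

```text
time: 16.1
position: [0.4824, -0.1999, 0.096]
orientation: [-0.382, -3.118, 0.0]
ft_force: [0.1, -0.5, -0.5]
finger_gap: 0.0154
grip_force: 49.2
```

>>> move_arm --pt "0 0 0.015 0 0 0 0" --pt "0 0 0 0 0 0 0"

```text
time: 16.35
position: [0.4824, -0.1999, 0.0945]
orientation: [-0.382, -3.118, -0.0]
ft_force: [0.7, 0.6, -0.5]
finger_gap: 0.0155
grip_force: 49.2
```

>>> move_arm --pt "0 0 0.01 0 0 0 0" --pt "0 0 0 0 0 0 0"

```text
time: 16.6
position: [0.4826, -0.2, 0.094]
orientation: [0.382, 3.118, -0.0]
ft_force: [-1.7, 1.0, 6.6]
finger_gap: 0.0156
grip_force: 50.3
```

>>> move_arm --pt "0 0 0 0 0 0 0.5" --pt "0 0 0 0 0 0 0.5" --pt "0 0 0 0 0 0 0.5" --pt "0 0 0 0 0 0 0.5" --pt "0 0 -0.2 0 0 0 0.5" --pt "0 0 -0.4 0 0 0 0.5" --pt "-0.4 0 -0.5 0 0 0 0.5" --pt "-0.3 0 0 0 0 0 0.5" --pt "0 0 0 0 0 0 0.5" --pt "0 0 0 0 0 0 0.5"

```text
time: 17.85
position: [0.5486, -0.2162, 0.2016]
orientation: [-0.382, -3.117, -0.001]
ft_force: [-0.6, 0.5, 0.2]
finger_gap: 0.0425
grip_force: 0.0
```

```bash
python3 - <<'E'
from h import *
s=bot.observe(); print(s["time"],s["position"],s["ft_force"])
p,K,E=cap("wrist"); q,K2,E2=cap("scene")
for z in(.145,.149): print(proj(K,E,[.4825,-.1994,z]))
a=cv2.resize(p[40:190,220:420],None,fx=2,fy=2,interpolation=cv2.INTER_CUBIC)
b=cv2.resize(q[125:275,180:380],None,fx=2,fy=2,interpolation=cv2.INTER_CUBIC); save(np.hstack([a,b]),"fin.png")
h=cv2.cvtColor(p,cv2.COLOR_RGB2HSV); m=cv2.inRange(h,(18,120,60),(36,255,255))
n,l,st,ce=cv2.connectedComponentsWithStats(m); i=1+st[1:,4].argmax(); P=np.array([at_z(K,E,(u,v),.145)[:2] for v,u in zip(*np.nonzero(l==i))],np.float32)*1000; print(cv2.minAreaRect(P))
E
```

```text
17.85 [ 0.54855222 -0.21619393  0.20159044] [-0.5673257   0.47775404  0.2341484 ]
[317.86794045 123.51004633]
[317.87400649 123.61900054]
((482.108642578125, -199.90013122558594), (15.306408882141113, 14.641286849975586), 76.08631896972656)
```

View pics/fin.png

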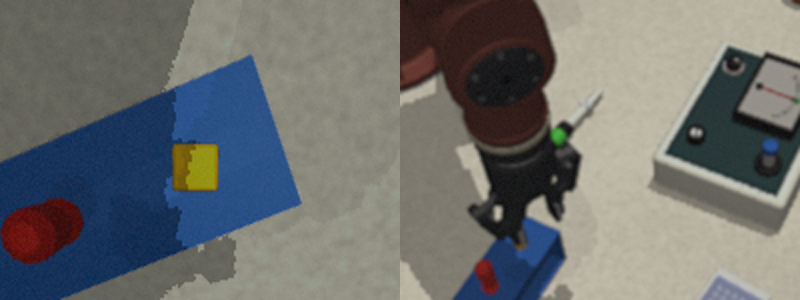

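The tool stands upright in its hole, at (195,167) in the left half of the picture. Its shoulder touched the rack at the same height as at the start, and the gripper is clear.

```bash
python3 -c "
from h import *
print(bot.job_done())"
```

```text
the job is handed in; nothing more can be done
None
```

I turned the trimmer until the needle stood in the green band, put the tuning tool back upright and fully home in its own rack hole, and handed the job in at about 18 s; no verdict came back.

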